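# Reunite a curing flask with its own cover and snap it shut

### The arm

A 6-joint arm with a two-finger parallel gripper is mounted at the origin on a cart in front of the work surface, level with it; the furniture and walls round the work are solid. World frame = base frame: x ahead of the robot, y to its left, z up, the work surface at z = 0. Lengths are in m, angles in degrees, forces in N, time in s.
With the tool pointing down it reaches from about 0.275 to 0.725 m from the base axis. Payload 5.6 kg.
Tool frame: the origin (TCP) lies between the finger pads; the fingertips stand 25 mm ahead of it and the grasp point (between the pads) lies 6 mm ahead of it; z points along the fingers, y is the line along which they close (so a half turn about z gives the same grasp; the last joint's range is limited). The gripper opens to 85 mm and grips with 20 to 120 N. Pads are 22 mm wide; open, the fingers measure 114 mm over their backs; the gripper's body (76 mm by 85 mm) begins 54 mm behind the grasp point. The pads swing forward as they close: fully open they stand 13 mm farther back than shut.
Start: joints at [16.306, 14.616, 6.199, 0, -81.583, -16.306], TCP at [0.55, 0, 0.256] pointing down, gripper open.
Joint ranges: [-168.99, 168.99], [-69.2, 112.95], [-62.41, 85.93], [-164.36, 98.24], [-168.68, -3.75], [-174.98, 174.98]. Speed limits (degrees/s): [147.25, 147.25, 180, 180, 180, 180].

### API

Orientations are given as [roll, pitch, yaw] about the fixed x, y, z axes, in that order (R = Rz(yaw) Ry(pitch) Rx(roll)).
In Python, from bench import r gives the robot as it stands. The module is installed in compiled form; this text tells all that it offers.
- The arm moves only by the tool move_arm, never from a script. Its argument "series" is a list of rows, each an object with "linear": the shift along the tool's x, y, z in m, a list of three; "twist": the turn about the tool's z in rad. A call has 1 to 10 rows; each row shifts and turns the commanded pose from where the row before left it, along the tool's axes as they then stand; what a row does not reach is not made up. A row lasts 1/12 s, in which the tool goes at most 41.7 mm and 7.16 degrees, less where a joint would pass 70% of its speed; a pose out of reach is approached as far as the arm can. A call is refused whole if a number of a shift passes 0.0417 or a number of a turn 0.125, either way. A call with a gripper value outside its range is refused whole. "gripper" is the closure, from 0 (fully open) to 1 (shut), set as the call begins (left out, the last holds). The fingers move at their own pace and stop on an object; the grip force is fixed at half the most. Time passes only in rows, so rows that do not move let the fingers close. It gives the time, the measured TCP pose, the force, the opening and the grip force at its end, in the units of the state.
- r.read_state(): the state, without advancing time (a new reading comes with each control period).
- r.grab_frame(name): name is "scene" or "side" or "wrist"; returns a dict with "img" (400x640x3 uint8, blue, green, red), "mtx" (3x3 intrinsics, pixels), "k1" (the pictures are not rectified: a ray, as slopes to the right and down, at radius r is drawn at 1 + k1 r^2 times it, then the intrinsics apply), "R" (3x3) and "t" (3): a world point X has camera coordinates R X + t. Camera axes: x right, y down, z forward; pixel columns grow to the right and rows downward; lengths in m; the calibration is good to about 2 mm. A picture is of the moment at which its call begins. There is no depth.
- r.close_job(): hands the job in; it is judged then, once.
The state is a dict: "time_s": time; "joint_pos": joint angles; "dq": joint speeds; "joint_efforts": joint torques, N m; "tool_pos": TCP position; "orientation": TCP orientation; "force": force on the tool from outside, world axes, zero at the start; "moment": the same for the moment, N m; "finger_gap": opening from 0.0 (shut) to 1.0 (fully open); "gripper_force": force on a finger pad.
Only numpy, scipy, OpenCV 4.12 (cv2) and the standard library are available. Lean on these libraries where they do the work, as an engineer would, in place of code of your own. Each camera call takes 0.05 s, during which the arm holds its last target. There are 200 camera calls.

### The job

Three flask covers lie on the plate, and only one of them is the original upper half of the open curing flask on its sprung foot: the one whose edge slots match the flask's upright keys. Set that cover on the flask's keys the right way round and let go of it; then press it down corner by corner, never pushing harder than 50 N, until all four spring clips have snapped over it and it sits flush all round. Leave the other two covers and the other things on the plate where they are.

Things in the scene. Friction and masses are not known exactly. Their poses are not given: they have to be found in the camera images.
- flask_base: Fixed foot plate of the curing flask, 76 (x) x 128 (y) x 5 mm; origin: centre of its underside on the plate, z up, +y its left end, -x its near side. On it, on four springs, stands the open lower half of the flask: a dull bronze tub, rim 60 x 78 mm, filled with stone, same axes, that sinks level by up to 14 mm when pushed down (first at about 4 N, then 0.8 N per mm, damped) and rises again.
- flask_joint_face (a point): Middle of the tub's rim plane (joint face), 43 mm above the foot's underside when unloaded; moves with the tub. Three upright rounded keys, 11.6 x 5 mm, stand 13 mm above it: mid-way on the left end (x 0, y +38), near side (x -26, y -26), far side (x +26, y +26). A cover is home with its x, y axes along these, same way round, its middle over this point, underside in this plane.
- cover_p_centre (a point): Loose dull bronze flask cover, right way up, 60 (x) x 84 (y) x 24 mm high, about 0.2 kg, flat top with 2 mm boss. Three full-height slots in its edge, 14 mm wide: mid-way in its +y end, in its -x side at y -26 mm, in its +x side at y +26 mm. Point: its centre, 12 mm above its underside; z up. Can be gripped across the 60 mm width at mid-length.
- cover_q_centre (a point): Loose dull bronze flask cover, right way up, 60 (x) x 84 (y) x 24 mm high, about 0.2 kg, flat top with 2 mm boss. Three full-height slots in its edge, 14 mm wide: mid-way in its +y end, in its -x side at y +26 mm, in its +x side at y -26 mm. Point: its centre, 12 mm above its underside; z up. Can be gripped across the 60 mm width at mid-length.
- cover_r_centre (a point): Loose dull bronze flask cover, right way up, 60 (x) x 84 (y) x 24 mm high, about 0.2 kg, flat top with 2 mm boss. Three full-height slots in its edge, 14 mm wide: mid-way in its +y end, in its -x side at y -26 mm, in its +x side at y -26 mm. Point: its centre, 12 mm above its underside; z up. Can be gripped across the 60 mm width at mid-length.
- cover_p_near_left (a point): Lower corner of cover_p (x -30, y +39 mm from its centre line, on its underside); level with the joint face when that corner is home.
- clip_near_left (a joint): Spring clip of the tub at x -20, y +44 mm, nose 9 mm above the joint face. Slide in m: 0 at rest, about 0.0015 while a bead on the cover's end passes, 0 once snapped over it. A cover on the keys first rests on the clips about 9 mm above home; a press of roughly 10 to 18 N near the corner (x -16, y +30 mm on the flat top) clicks it down, while the tub sinks on its springs.
- cover_p_near_right (a point): Lower corner of cover_p (x -30, y -39 mm from its centre line, on its underside); level with the joint face when that corner is home.
- clip_near_right (a joint): Spring clip of the tub at x -20, y -44 mm, nose 9 mm above the joint face. Slide in m: 0 at rest, about 0.0015 while a bead on the cover's end passes, 0 once snapped over it. A cover on the keys first rests on the clips about 9 mm above home; a press of roughly 10 to 18 N near the corner (x -16, y -30 mm on the flat top) clicks it down, while the tub sinks on its springs.
- cover_p_far_left (a point): Lower corner of cover_p (x +30, y +39 mm from its centre line, on its underside); level with the joint face when that corner is home.
- clip_far_left (a joint): Spring clip of the tub at x +20, y +44 mm, nose 9 mm above the joint face. Slide in m: 0 at rest, about 0.0015 while a bead on the cover's end passes, 0 once snapped over it. A cover on the keys first rests on the clips about 9 mm above home; a press of roughly 10 to 18 N near the corner (x +16, y +30 mm on the flat top) clicks it down, while the tub sinks on its springs.
- cover_p_far_right (a point): Lower corner of cover_p (x +30, y -39 mm from its centre line, on its underside); level with the joint face when that corner is home.
- clip_far_right (a joint): Spring clip of the tub at x +20, y -44 mm, nose 9 mm above the joint face. Slide in m: 0 at rest, about 0.0015 while a bead on the cover's end passes, 0 once snapped over it. A cover on the keys first rests on the clips about 9 mm above home; a press of roughly 10 to 18 N near the corner (x +16, y -30 mm on the flat top) clicks it down, while the tub sinks on its springs.
- stone_model: Bystander: white plaster arch model 59 x 62 x 31 mm; origin at the centre of its underside.
- green_bowl: Bystander: green mixing bowl, 68 mm across, 36 mm high; origin at the centre of its underside.
- crown_die: Bystander: small crown die, 12 x 14 x 25 mm; origin at the centre of its underside.
- spatula: Bystander: plaster spatula, 180 mm long, 14 mm high; origin at the centre of its underside.
- felt_wheel: Bystander: polishing wheel lying flat, 27 mm across, 10 mm high; origin at the centre of its underside.
- cover_p: The same cover as cover_p_centre, with its origin at the centre of its underside.

How it is judged (in metres and radians):
On the way, in this order (a step that is already met when the one before it is completed fails the run):
1. the matching cover sits on the flask's keys, not yet snapped home (horizontal distance between cover_p and flask_joint_face below 0.005 m and z of cover_p in the frame of flask_joint_face below 0.0115 m and angle between the x axis of cover_p and the x axis of flask_joint_face, either way round below 0.08 rad), for 0.2 s.
2. a first corner of the cover is down while another still stands up (z of any of cover_p_near_left, cover_p_near_right, cover_p_far_left, cover_p_far_right in the frame of flask_joint_face below 0.003 m and z of any of cover_p_near_left, cover_p_near_right, cover_p_far_left, cover_p_far_right in the frame of flask_joint_face above 0.006 m), for 0.1 s.
3. all four corners of the cover are down on the joint face (z of each of cover_p_near_left, cover_p_near_right, cover_p_far_left, cover_p_far_right in the frame of flask_joint_face below 0.0017 m), for 0.2 s.
At the end, for the whole second after the job is handed in: cover_p is at rest on the flask, its centre within 3 mm of the middle of the joint face and turned within 0.06 rad, all four lower corners within 1.7 mm of the joint face, and all four clips sprung back (under 0.8 mm) (all of step 3 and value of joint each of clip_near_left, clip_near_right, clip_far_left, clip_far_right below 0.0008 m and horizontal distance between cover_p_centre and flask_joint_face below 0.003 m and angle between the x axis of cover_p_centre and the x axis of flask_joint_face, either way round below 0.06 rad and linear speed of cover_p below 0.01 m/s); the robot touches nothing.
It fails at once if the cover, on its way down past the clips, is pushed or squeezed by the fingers with more than 50 N (contact force between the fingers and cover_p above 50 N and horizontal distance between cover_p and flask_joint_face below 0.01 m and z of cover_p in the frame of flask_joint_face below 0.0075 m).
It fails at once if another cover is moved more than 25 mm (distance of any of cover_q_centre, cover_r_centre from where it was at the start of the episode above 0.025 m).
It fails at once if a bystander is moved more than 25 mm (distance of any of stone_model, green_bowl, crown_die, spatula, felt_wheel from where it was at the start of the episode above 0.025 m).
It also fails if it takes over 51 s, if anything falls off the work surface, if the arm or the gripper's body presses on something with over 40 N, if the wrist force passes 120 N, or if a joint passes its speed limit or range.

## Working session

There is one attempt and no reset: what is moved stays moved. The work goes in short steps, Python scripts to look and compute and a tool call to move; the robot and the scene stay as the last step left them, time stands still between calls to the robot, and variables do not carry over. Pictures are saved under pics/ and viewed, at most 10 in all, crops included, and the job is handed in when it is done.

Besides the shell and the picture viewer there is one more tool, called as name(argument=value, ...) on one line, values as JSON. move_arm: Moves the arm, as the interface text tells. Its arguments: {"type":"object","properties":{"series":{"type":"array"},"gripper":{"type":"number"}},"required":["series"]}

```bash
mkdir -p pics; cat > h.py <<'E'
import numpy as np, cv2, pickle
from bench import r
def grab(n,tag):
    f=r.grab_frame(n); cv2.imwrite(f'pics/{tag}.png',f['img']); pickle.dump(f,open(f'{tag}.pkl','wb')); return f
def load(tag): return pickle.load(open(f'{tag}.pkl','rb'))
def ray(f,uv):
    K=np.array(f['mtx']);R=np.array(f['R']);t=np.array(f['t']).ravel()
    d=np.linalg.solve(K,[uv[0],uv[1],1])[:2]; s=d.copy()
    for _ in range(30): s=d/(1+f['k1']*(s@s))
    return -R.T@t, R.T@np.array([s[0],s[1],1])
def at(f,uv,z):
    c,d=ray(f,uv); return c+d*(z-c[2])/d[2]
def proj(f,X):
    K=np.array(f['mtx']);R=np.array(f['R']);t=np.array(f['t']).ravel()
    p=(np.atleast_2d(X)@R.T)+t; s=p[:,:2]/p[:,2:]; s=s*(1+f['k1']*(s**2).sum(1,keepdims=True))
    return s@K[:2,:2].T+K[:2,2]
E
python3 - <<'E'
from h import *
a=grab('scene','s0')
b=grab('wrist','w0')
for f in(a,b): print(-np.array(f['R']).T@np.array(f['t']).ravel())
s=r.read_state(); print(s['time_s'],s['tool_pos'],s['orientation'],s['finger_gap'],s['force'])
E
```

```text
[0.13298472 0.61722657 0.85846134]
[ 0.55013444 -0.07740887  0.37256167]
0.1 [5.49602792e-01 7.69726168e-05 2.55477632e-01] [ 1.79900844e+02 -1.82856085e-03 -9.00031763e+01] 1.0001168945240764 [-0.23830377  0.46741236 -0.0066116 ]
```

View pics/s0.png

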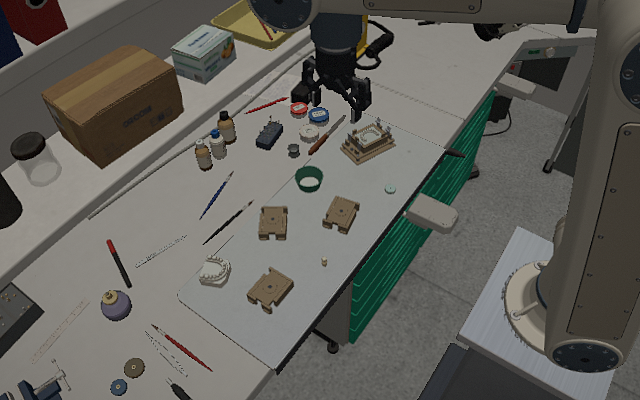

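View pics/w0.png

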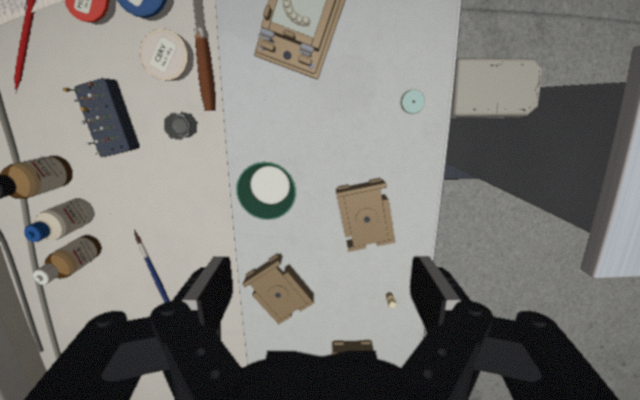

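The scene view shows three covers at (273,222), (341,214) and (270,289), with the flask at (368,140). The wrist view shows two of the covers at (366,218) and (280,290), and part of the flask at (298,35). I'll rectify both to a top-down view to tell the slots apart.

```bash
cat >> h.py <<'E'
def topdown(f,x,y,z,s):  # image up = +x, left = +y ; s px/m
    h=int((x[1]-x[0])*s); w=int((y[1]-y[0])*s)
    v,u=np.mgrid[0:h,0:w]
    P=np.stack([x[1]-v/s,y[1]-u/s,np.full(v.shape,z)],-1).reshape(-1,3)
    m=proj(f,P).reshape(h,w,2).astype(np.float32)
    return cv2.remap(f['img'],m[...,0],m[...,1],cv2.INTER_CUBIC)
E
python3 - <<'E'
from h import *
a,b=load('s0'),load('w0')
for n,uv,f in [('c1',(273,220),a),('c2',(341,212),a),('c3',(270,287),a),('fl',(368,135),a),('c2w',(366,218),b),('c1w',(279,292),b),('flw',(298,20),b)]: print(n,at(f,uv,.026 if n[0]=='c' else .043))
def tile(f,c,z):
    im=topdown(f,(c[0]-.065,c[0]+.065),(c[1]-.065,c[1]+.065),z,2000)
    for i in range(0,260,20): cv2.line(im,(i,0),(i,4),(0,255,0),1); cv2.line(im,(0,i),(4,i),(0,255,0),1)
    return im
P=[at(a,(273,220),.026),at(a,(341,212),.026),at(a,(270,287),.026),at(a,(368,135),.043)]
row1=np.hstack([tile(a,P[i],.024) for i in range(3)])
row2=np.hstack([tile(b,P[0],.024),tile(b,P[1],.024),tile(a,P[3],.043)])
cv2.imwrite('pics/td.png',np.vstack([row1,row2]))
E
```

```text
c1 [0.60090556 0.16274162 0.026     ]
c2 [0.49029449 0.05823397 0.026     ]
c3 [0.4995383  0.29732414 0.026     ]
fl [ 0.56560151 -0.17593005  0.043     ]
c2w [0.49516576 0.05184616 0.026     ]
c1w [0.60381646 0.15479784 0.026     ]
flw [ 0.57149405 -0.15741417  0.043     ]Traceback (most recent call last):
  File "<stdin>", line 9, in <module>
    return _nx.concatenate(arrs, 1, dtype=dtype, casting=casting)
           ~~~~~~~~~~~~~~~^^^^^^^^^^^^^^^^^^^^^^^^^^^^^^^^^^^^^^^
ValueError: all the input array dimensions except for the concatenation axis must match exactly, but along dimension 0, the array at index 0 has size 260 and the array at index 1 has size 259
```

```bash
sed -i 's/h=int((x\[1\]-x\[0\])\*s); w=int((y\[1\]-y\[0\])\*s)/h=round((x[1]-x[0])*s); w=round((y[1]-y[0])*s)/' h.py
python3 - <<'E'
from h import *
a,b=load('s0'),load('w0')
def tile(f,c,z):
    im=topdown(f,(c[0]-.065,c[0]+.065),(c[1]-.065,c[1]+.065),z,2000)
    for i in range(0,260,20): cv2.line(im,(i,0),(i,4),(0,255,0),1); cv2.line(im,(0,i),(4,i),(0,255,0),1)
    return im
P=[(.6,.16),(.49,.055),(.5,.295),(.567,-.17)]
row1=np.hstack([tile(a,P[i],.024) for i in range(3)])
row2=np.hstack([tile(b,P[0],.024),tile(b,P[1],.024),tile(a,P[3],.043)])
cv2.imwrite('pics/td.png',np.vstack([row1,row2]))
E
```

```text
(no output)
```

View pics/td.png

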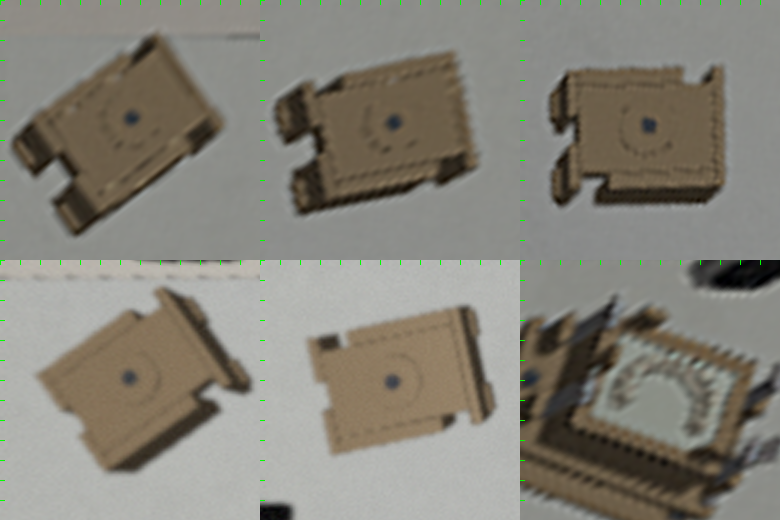

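In the top-down tiles, up is +x and left is +y:

| Cover | Position | Side slots | Match |
|---|---|---|---|
| First | (0.60, 0.16) | both at the −y end | R |
| Middle | (0.494, 0.054), yaw about +11° | far side at +y, near side at −y | **P** |
| Third | (0.50, 0.295) | mirrored | Q |

Next I'll look at the flask with the wrist camera.

move_arm(series=[{"linear": [0.03,0,0],"twist": 0},{"linear": [0.03,0,0],"twist": 0},{"linear": [0.03,0,0],"twist": 0},{"linear": [0.03,0,0],"twist": 0},{"linear": [0,0,0],"twist": 0},{"linear": [0,0,0],"twist": 0}])

```text
time_s: 0.6
tool_pos: [0.5496, -0.1213, 0.2556]
orientation: [179.9, 0.0, -90.2]
force: [-0.2, 0.0, 0.5]
finger_gap: 1.002
gripper_force: 0.0
```

```bash
python3 - <<'E'
from h import *
b=grab('wrist','w1'); a=load('s0')
def tile(f,c,z,s=3000,h=.065):
    im=topdown(f,(c[0]-h,c[0]+h),(c[1]-h,c[1]+h),z,s)
    for i in range(0,im.shape[0],s//100): cv2.line(im,(i,0),(i,5),(0,255,0),1); cv2.line(im,(0,i),(5,i),(0,255,0),1)
    return im
cv2.imwrite('pics/td1.png',np.hstack([tile(b,(.567,-.17),.043),tile(b,(.567,-.17),.056)]))
print(-np.array(b['R']).T@np.array(b['t']).ravel(), r.read_state()['tool_pos'])
E
```

```text
[ 0.5499012  -0.19875702  0.37273822] [ 0.5497213  -0.12031114  0.25574485]
```

View pics/td1.png

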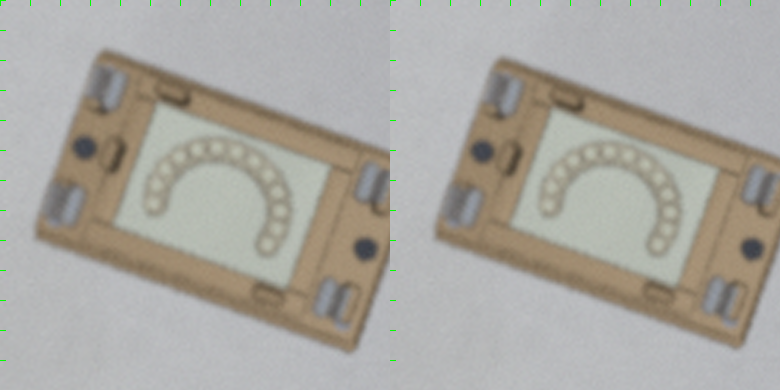

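In the rectified view (3 px/mm), the keys are at left end (115,155), far side (172,93) and near side (267,293). So the flask's +y end points left, with yaw about −20° and its centre near (0.566, −0.180). I'll square the tool to it and measure the foot outline.

move_arm(series=[{"linear": [0.003,-0.037,0],"twist": 0},{"linear": [0,0,0],"twist": 0.1163},{"linear": [0,0,0],"twist": 0.1163},{"linear": [0,0,0],"twist": 0.1163},{"linear": [0,0,0],"twist": 0},{"linear": [0,0,0],"twist": 0}])

```text
time_s: 1.15
tool_pos: [0.587, -0.122, 0.2562]
orientation: [180.0, 0.0, -109.7]
force: [0.3, 0.1, 0.5]
finger_gap: 1.003
gripper_force: 0.0
```

```bash
cat >> h.py <<'E'
def bronze(f,c,z,h,s=4000,fn=None):
    im=topdown(f,(c[0]-h,c[0]+h),(c[1]-h,c[1]+h),z,s)
    I=im.astype(int); m=((I[...,2]-I[...,0])>22).astype(np.uint8)*255
    m=cv2.morphologyEx(m,cv2.MORPH_OPEN,np.ones((7,7)))
    cs=max(cv2.findContours(m,cv2.RETR_EXTERNAL,cv2.CHAIN_APPROX_NONE)[0],key=cv2.contourArea)
    rc=cv2.minAreaRect(cs); bx=cv2.boxPoints(rc)
    w=np.array([[c[0]+h-p[1]/s,c[1]+h-p[0]/s] for p in bx])
    e1=w[1]-w[0];e2=w[2]-w[1]; L=e1 if np.linalg.norm(e1)>np.linalg.norm(e2) else e2
    L=L*np.sign(L[1])
    o=im.copy(); cv2.drawContours(o,[cs],-1,(0,255,0),1); cv2.polylines(o,[bx.astype(int)],True,(0,0,255),1)
    if fn: cv2.imwrite(f'pics/{fn}.png',cv2.resize(o,(600,600)))
    return w.mean(0),np.linalg.norm(e1),np.linalg.norm(e2),np.degrees(np.arctan2(-L[0],L[1])),cs
E
python3 - <<'E'
from h import *
b=grab('wrist','w2')
for z in (.005,): print(bronze(b,(.566,-.18),z,.085,fn='td2')[:4])
s=r.read_state();print(s['tool_pos'],s['orientation'])
E
```

```text
(array([ 0.56711817, -0.17854038], dtype=float32), np.float32(0.074304424), np.float32(0.12639624), np.float32(-19.995167))
[ 0.58699361 -0.12217917  0.25626562] [ 1.79992749e+02  5.97642378e-03 -1.09721029e+02]
```

View pics/td2.png

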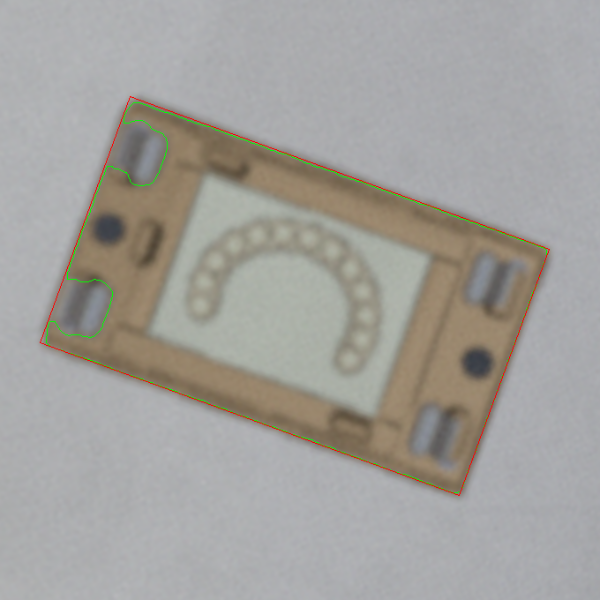

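The red rectangle in the picture fits the foot well: centre (0.5671, −0.1785), yaw −20.0°, 74×126 mm. The keys are at (228,166), (148,242) and (350,427). Now the cover.

move_arm(series=[{"linear": [0,0,0],"twist": -0.107},{"linear": [0,0,0],"twist": -0.107},{"linear": [0,0,0],"twist": -0.107},{"linear": [0,0,0],"twist": -0.107},{"linear": [0,0,0],"twist": -0.107},{"linear": [-0.035,0.008,0],"twist": 0},{"linear": [-0.035,0.008,0],"twist": 0},{"linear": [-0.035,0.008,0],"twist": 0},{"linear": [-0.035,0.008,0],"twist": 0},{"linear": [-0.035,0.008,0],"twist": 0}])

```text
time_s: 2.03
tool_pos: [0.5142, 0.0432, 0.2565]
orientation: [-180.0, 0.0, -79.1]
force: [0.6, 1.0, -0.1]
finger_gap: 1.002
gripper_force: 0.0
```

move_arm(series=[{"linear": [-0.035,0.008,0],"twist": 0},{"linear": [-0.035,0.008,0],"twist": 0},{"linear": [0,0,0],"twist": 0},{"linear": [0,0,0],"twist": 0}])

```text
time_s: 2.37
tool_pos: [0.4858, 0.1092, 0.2567]
orientation: [-180.0, 0.0, -79.0]
force: [1.2, 0.3, 0.3]
finger_gap: 1.001
gripper_force: 0.0
```

```bash
python3 - <<'E'
from h import *
b=grab('wrist','w3')
print(bronze(b,(.494,.054),.024,.065,fn='td3')[:4])
s=r.read_state();print(s['tool_pos'],s['orientation'])
E
```

```text
(array([0.49467546, 0.05254549], dtype=float32), np.float32(0.07914326), np.float32(0.059912577), np.float32(12.319409))
[0.48627351 0.10818488 0.25662807] [-1.79964765e+02  6.27769691e-03 -7.90883276e+01]
```

View pics/td3.png

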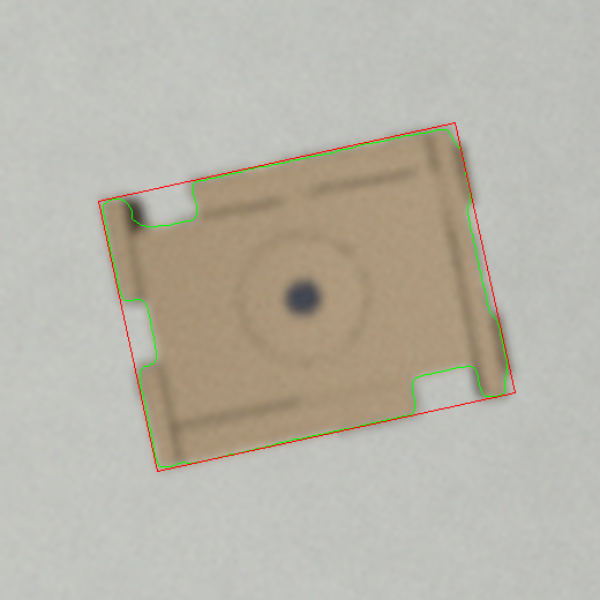

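The outline (600 px across 130 mm) confirms cover P: slots at top-left (165,210), left end (135,330) and bottom-right (445,390), with the boss at (302,297). That puts its centre at (0.4947, 0.0534) with yaw 12.3°. Moving in to grasp.

move_arm(series=[{"linear": [0.0277,0.001,0],"twist": -0.0244},{"linear": [0.0277,0.001,0],"twist": 0},{"linear": [0,0,0.035],"twist": 0},{"linear": [0,0,0.035],"twist": 0},{"linear": [0,0,0.035],"twist": 0},{"linear": [0,0,0.035],"twist": 0},{"linear": [0,0,0.02],"twist": 0},{"linear": [0,0,0],"twist": 0},{"linear": [0,0,0],"twist": 0},{"linear": [0,0,0],"twist": 0}])

```text
time_s: 3.25
tool_pos: [0.497, 0.0525, 0.098]
orientation: [-179.8, -0.0, -77.9]
force: [0.4, 0.4, 0.3]
finger_gap: 1.0
gripper_force: 0.0
```

```bash
cat >> h.py <<'E'
def togo(x,y,yaw):
    s=r.read_state(); p=s['tool_pos']; w=np.radians(s['orientation'][2]); d=np.array([x,y])-p[:2]
    print('z',p[2].round(4),'yaw',np.degrees(w).round(2),'tool dx,dy',(d@[np.cos(w),np.sin(w)]).round(4),(d@[np.sin(w),-np.cos(w)]).round(4),'twist',(-np.radians((yaw-np.degrees(w)+180)%360-180)).round(4),'F',np.round(s['force'],1),'gap',round(s['finger_gap'],3))
E
python3 -c "
from h import *
togo(.4947,.0534,-77.7)"
```

```text
z 0.098 yaw -77.92 tool dx,dy -0.0014 0.0021 twist -0.0039 F [0.4 0.4 0.3] gap 1.0
```

move_arm(series=[{"linear": [-0.0014,0.0021,0],"twist": -0.0039},{"linear": [0,0,0.025],"twist": 0},{"linear": [0,0,0.025],"twist": 0},{"linear": [0,0,0.012],"twist": 0},{"linear": [0,0,0.009],"twist": 0},{"linear": [0,0,0],"twist": 0},{"linear": [0,0,0],"twist": 0}])

```text
time_s: 3.83
tool_pos: [0.494, 0.0539, 0.0263]
orientation: [-179.9, -0.0, -77.7]
force: [0.4, 0.0, 0.1]
finger_gap: 1.001
gripper_force: 0.0
```

move_arm(series=[{"linear": [0,0,0],"twist": 0},{"linear": [0,0,0],"twist": 0},{"linear": [0,0,0],"twist": 0},{"linear": [0,0,0],"twist": 0},{"linear": [0,0,0],"twist": 0},{"linear": [0,0,0],"twist": 0},{"linear": [0,0,0],"twist": 0},{"linear": [0,0,0],"twist": 0}], gripper=1)

```text
time_s: 4.5
tool_pos: [0.4944, 0.054, 0.0269]
orientation: [-179.8, 0.0, -77.7]
force: [-1.3, 0.9, 5.9]
finger_gap: 0.687
gripper_force: 65.0
```

```bash
python3 -c "
from h import *
togo(.4947,.0534,-77.7); print(r.read_state()['gripper_force'])"
```

```text
z 0.0269 yaw -77.68 tool dx,dy 0.0007 -0.0002 twist 0.0004 F [-1.3  0.9  5.9] gap 0.687
65.0119936466217
```

Gripped: opening about 58 mm, 65 N. Lift, turn and carry to the flask.

move_arm(series=[{"linear": [0,0,-0.03],"twist": 0},{"linear": [0,0,-0.04],"twist": 0},{"linear": [0,0,-0.04],"twist": 0},{"linear": [0,0,0],"twist": 0.1128},{"linear": [0,0,0],"twist": 0.1128},{"linear": [0,0,0],"twist": 0.1128},{"linear": [0,0,0],"twist": 0.1128},{"linear": [0,0,0],"twist": 0.1128},{"linear": [0.0277,-0.0211,0],"twist": 0},{"linear": [0.0277,-0.0211,0],"twist": 0}])

```text
time_s: 5.33
tool_pos: [0.514, -0.0124, 0.1358]
orientation: [-180.0, 0.0, -109.9]
force: [0.6, 0.8, -1.8]
finger_gap: 0.687
gripper_force: 66.2
```

move_arm(series=[{"linear": [0.0277,-0.0211,0],"twist": 0},{"linear": [0.0277,-0.0211,0],"twist": 0},{"linear": [0.0277,-0.0211,0],"twist": 0},{"linear": [0.0277,-0.0211,0],"twist": 0},{"linear": [0.0277,-0.0211,0],"twist": 0},{"linear": [0,0,0],"twist": 0},{"linear": [0,0,0],"twist": 0},{"linear": [0,0,0],"twist": 0},{"linear": [0,0,0],"twist": 0}])

```text
time_s: 6.08
tool_pos: [0.5653, -0.1783, 0.1354]
orientation: [180.0, 0.0, -110.0]
force: [-0.3, 0.5, -2.8]
finger_gap: 0.684
gripper_force: 66.1
```

```bash
python3 -c "
from h import *
f=grab('wrist','w4'); g=grab('side','d4')
togo(.5671,-.1785,-110)
print(r.read_state()['gripper_force'])
cv2.imwrite('pics/c4.png',np.vstack([f['img'][100:400],cv2.resize(g['img'],(480,300))[:, :][:,:480] if 0 else cv2.copyMakeBorder(cv2.resize(g['img'],(480,300)),0,0,0,160,0)]))"
```

```text
z 0.1356 yaw -109.95 tool dx,dy -0.0001 -0.0017 twist 0.0009 F [-0.4  0.1 -2.7] gap 0.684
66.11927390098572
```

View pics/c4.png

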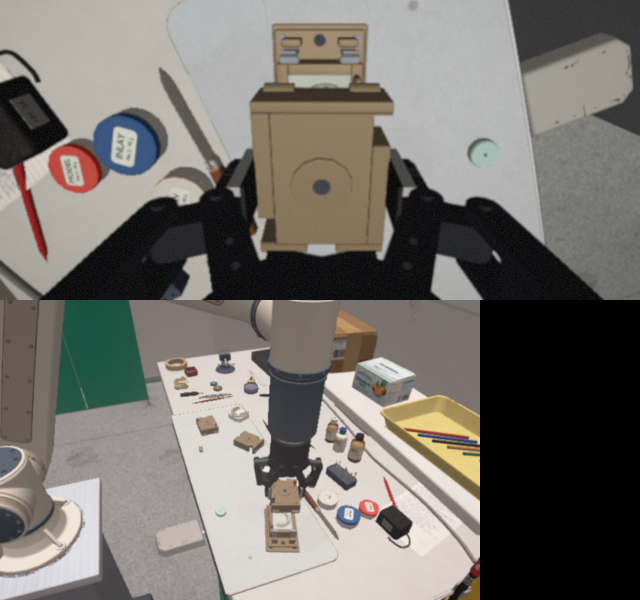

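The cover is held squarely, with its boss at (321,287) in the full wrist frame and the foot's right hole at (320,140). I'll check the cover's pose in the hand from the boss.

```bash
python3 - <<'E'
from h import *
def spot(f,uv,w=11):
    g=f['img'].min(2).astype(float) if 0 else f['img'].mean(2)
    x,y=map(int,uv); p=g[y-w:y+w+1,x-w:x+w+1]; m=np.clip(np.percentile(p,60)*.8-p,0,None)
    v,u=np.mgrid[-w:w+1,-w:w+1]; return (x+(m*u).sum()/m.sum(), y+(m*v).sum()/m.sum())
w2,w3,w4=load('w2'),load('w3'),load('w4')
h=.085;k=600/.17
def px(p,z): return proj(w2,[.566+h-p[1]/k,-.18+h-p[0]/k,z])[0]
H=[at(w2,spot(w2,px(p,.005),7),.005) for p in((108,230),(478,362))]; print('holes',H,'mid',(H[0]+H[1])/2)
q=spot(w4,(320,140),8); print('hole in w4',q,at(w4,q,.005), 'rotmid')
b=spot(w4,(321,287)); B=at(w4,b,.0269*0+.1087+.026); print('boss',b,B)
b3=spot(w3,proj(w3,[.4947,.0534,.026])[0],9); print('boss w3',at(w3,b3,.026))
def cb(f): return -np.array(f['R']).T@np.array(f['t']).ravel()
print(cb(w2),cb(w3),cb(w4))
E
```

```text
holes [array([ 0.58616044, -0.12577267,  0.005     ]), array([ 0.54828591, -0.23020541,  0.005     ])] mid [ 0.56722318 -0.17798904  0.005     ]
hole in w4 (np.float64(319.2338718305339), np.float64(139.64940622659677)) [ 0.54966971 -0.22697989  0.005     ] rotmid
boss (np.float64(321.12497329250056), np.float64(286.58218787835625)) [ 0.56545212 -0.17952234  0.1347    ]
boss w3 [0.49458058 0.05330251 0.026     ]
[ 0.56171077 -0.19501131  0.37328059] [0.50069354 0.03309748 0.37386546] [ 0.5396298  -0.25117459  0.2525384 ]
```

Two independent estimates of the flask centre agree: the foot outline gives (0.5671, −0.1785) and the mid-point of the holes gives (0.5672, −0.1780). The cover centre sits about 0.7–1 mm ahead of the TCP. I'll descend to just above the keys.

move_arm(series=[{"linear": [-0.0006,-0.0017,0.02],"twist": 0},{"linear": [0,0,0.02],"twist": 0},{"linear": [0,0,0.008],"twist": 0},{"linear": [0,0,0],"twist": 0},{"linear": [0,0,0],"twist": 0},{"linear": [0,0,0],"twist": 0}])

```text
time_s: 6.68
tool_pos: [0.5682, -0.1791, 0.0887]
orientation: [-179.9, 0.0, -110.0]
force: [0.7, 0.2, -1.3]
finger_gap: 0.69
gripper_force: 66.0
```

```bash
python3 -c "
from h import *
togo(.5671,-.1780,-110)
grab('wrist','w5')
togo(.5671,-.1780,-110)"
```

```text
z 0.0887 yaw -109.98 tool dx,dy -0.0007 0.0015 twist 0.0003 F [ 0.7  0.2 -1.3] gap 0.69
z 0.0888 yaw -110.0 tool dx,dy -0.0006 0.0015 twist 0.0001 F [-0.5  0.1 -2.4] gap 0.69
```

move_arm(series=[{"linear": [-0.0006,0.0014,0],"twist": 0},{"linear": [0,0,0],"twist": 0},{"linear": [0,0,0.002],"twist": 0},{"linear": [0,0,0.002],"twist": 0},{"linear": [0,0,0],"twist": 0},{"linear": [0,0,0],"twist": 0}])

```text
time_s: 7.23
tool_pos: [0.5661, -0.1781, 0.083]
orientation: [180.0, -0.0, -110.0]
force: [0.4, 0.3, -2.4]
finger_gap: 0.691
gripper_force: 66.1
```

move_arm(series=[{"linear": [0,0,0.002],"twist": 0},{"linear": [0,0,0],"twist": 0},{"linear": [0,0,0],"twist": 0}])

```text
time_s: 7.48
tool_pos: [0.5662, -0.1781, 0.0811]
orientation: [180.0, -0.0, -110.0]
force: [-0.1, -0.5, -1.0]
finger_gap: 0.685
gripper_force: 66.1
```

move_arm(series=[{"linear": [0,-0.0005,0.001],"twist": 0},{"linear": [0,0,0.001],"twist": 0},{"linear": [0,0,0],"twist": 0},{"linear": [0,0,0],"twist": 0}])

```text
time_s: 7.82
tool_pos: [0.5669, -0.1782, 0.0794]
orientation: [-180.0, 0.0, -110.0]
force: [0.3, 0.5, -1.1]
finger_gap: 0.687
gripper_force: 66.3
```

```bash
python3 -c "
from h import *
f=grab('wrist','w6'); g=grab('side','d6')
togo(.5671,-.1780,-110)
p=proj(g,[.567,-.178,.05])[0]; print(p); x,y=map(int,p)
c=cv2.resize(g['img'][max(0,y-40):y+40,max(0,x-50):x+50],(500,400),interpolation=cv2.INTER_CUBIC)
w=cv2.resize(f['img'][100:400,170:470],(300,300)); w=cv2.copyMakeBorder(w,0,100,0,0,0)
cv2.imwrite('pics/c6.png',np.hstack([w,c]))"
```

```text
z 0.0794 yaw -110.03 tool dx,dy -0.0003 -0.0001 twist -0.0005 F [ 0.3  0.1 -2.2] gap 0.686
[375.45268302 288.38639441]
```

View pics/c6.png

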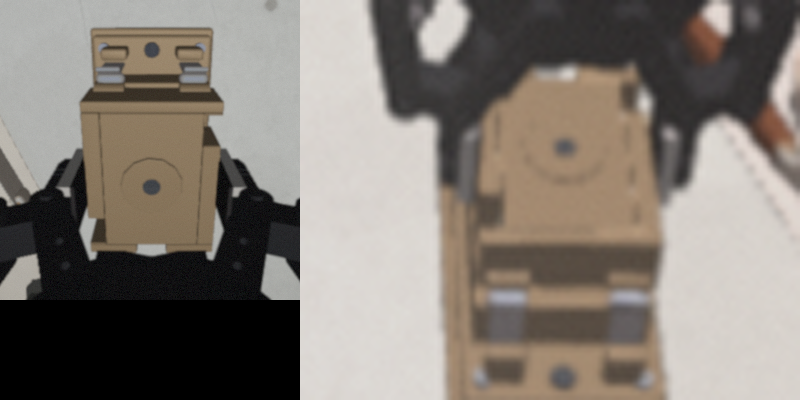

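In the side crop, the cover sits square over the tub with its boss at (565,147) and the clips at (505,300) and (628,300). It is about 0.5 mm above the clips, so I'll ease down and then let go.

move_arm(series=[{"linear": [0,0,0.0006],"twist": 0},{"linear": [0,0,0],"twist": 0},{"linear": [0,0,0],"twist": 0}])

```text
time_s: 8.17
tool_pos: [0.567, -0.1782, 0.079]
orientation: [-180.0, 0.0, -110.0]
force: [-0.1, 0.8, 1.0]
finger_gap: 0.685
gripper_force: 66.6
```

move_arm(series=[{"linear": [0,0,0],"twist": 0},{"linear": [0,0,0],"twist": 0},{"linear": [0,0,0],"twist": 0},{"linear": [0,0,0],"twist": 0},{"linear": [0,0,0],"twist": 0},{"linear": [0,0,0],"twist": 0}], gripper=0)

```text
time_s: 8.67
tool_pos: [0.5667, -0.1783, 0.0787]
orientation: [180.0, -0.0, -110.0]
force: [0.0, 0.2, -0.2]
finger_gap: 1.003
gripper_force: 0.0
```

move_arm(series=[{"linear": [0,0,-0.03],"twist": 0},{"linear": [0,0,-0.04],"twist": 0},{"linear": [-0.03,0,-0.04],"twist": 0},{"linear": [-0.03,0,0],"twist": 0},{"linear": [0,0,0],"twist": 0},{"linear": [0,0,0],"twist": 0}], gripper=0)

```text
time_s: 9.17
tool_pos: [0.5861, -0.1254, 0.1825]
orientation: [-179.9, 0.0, -109.9]
force: [0.1, -1.0, 0.3]
finger_gap: 1.007
gripper_force: 0.0
```

```bash
python3 -c "
from h import *
f=grab('wrist','w7'); g=grab('side','d7')
togo(.5671,-.1780,-110)
x,y=375,288
c=cv2.resize(g['img'][max(0,y-40):y+40,max(0,x-50):x+50],(400,320),interpolation=cv2.INTER_CUBIC)
im=topdown(f,(.507,.627),(-.238,-.118),.076,3000)
cv2.imwrite('pics/c7.png',np.hstack([im,cv2.copyMakeBorder(c,0,40,0,0,0)]))"
```

```text
z 0.1816 yaw -110.02 tool dx,dy 0.0544 -0.0006 twist -0.0003 F [ 0.4  0.1 -0. ] gap 0.998
```

View pics/c7.png

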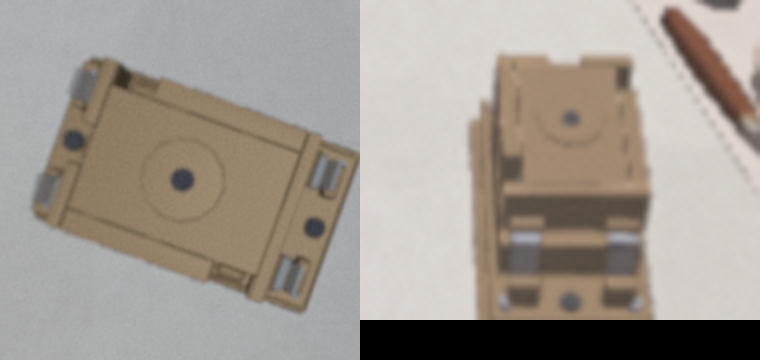

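The cover rests on the keys, which show in its slots at (145,80) and (232,275). The boss at (182,180) maps to (0.567, −0.179), so it is centred. Next I'll close the fingers and press the far-left corner.

move_arm(series=[{"linear": [0.025,-0.016,0],"twist": 0},{"linear": [0,0,0],"twist": 0},{"linear": [0,0,0],"twist": 0},{"linear": [0,0,0.03],"twist": 0},{"linear": [0,0,0.03],"twist": 0},{"linear": [0,0,0.012],"twist": 0},{"linear": [0,0,0],"twist": 0},{"linear": [0,0,0],"twist": 0}], gripper=1)

```text
time_s: 9.93
tool_pos: [0.5916, -0.1558, 0.1097]
orientation: [179.9, -0.1, -110.0]
force: [0.5, 0.7, 0.5]
finger_gap: -0.003
gripper_force: 0.0
```

move_arm(series=[{"linear": [0,0,0.0015],"twist": 0},{"linear": [0,0,0.0015],"twist": 0},{"linear": [0,0,0.0015],"twist": 0},{"linear": [0,0,0.0015],"twist": 0},{"linear": [0,0,0.0015],"twist": 0},{"linear": [0,0,0],"twist": 0}])

```text
time_s: 10.43
tool_pos: [0.5919, -0.1555, 0.1023]
orientation: [180.0, 0.0, -110.0]
force: [0.6, -0.7, 0.3]
finger_gap: 0.002
gripper_force: 0.0
```

move_arm(series=[{"linear": [0,0,0.0015],"twist": 0},{"linear": [0,0,0.0015],"twist": 0},{"linear": [0,0,0.0015],"twist": 0},{"linear": [0,0,0],"twist": 0},{"linear": [0,0,0],"twist": 0}])

```text
time_s: 10.85
tool_pos: [0.5924, -0.1556, 0.0985]
orientation: [-179.9, 0.0, -110.0]
force: [-0.4, -0.1, 4.2]
finger_gap: 0.0
gripper_force: 2.1
```

move_arm(series=[{"linear": [0,0,0.0015],"twist": 0},{"linear": [0,0,0.0015],"twist": 0},{"linear": [0,0,0.0015],"twist": 0},{"linear": [0,0,0.0015],"twist": 0},{"linear": [0,0,0],"twist": 0},{"linear": [0,0,0],"twist": 0}])

```text
time_s: 11.35
tool_pos: [0.5926, -0.1557, 0.0932]
orientation: [-179.9, 0.0, -110.0]
force: [-1.6, 1.0, 7.4]
finger_gap: -0.002
gripper_force: 4.0
```

move_arm(series=[{"linear": [0,0,0.0015],"twist": 0},{"linear": [0,0,0.0015],"twist": 0},{"linear": [0,0,0.001],"twist": 0},{"linear": [0,0,0],"twist": 0},{"linear": [0,0,0],"twist": 0}])

```text
time_s: 11.77
tool_pos: [0.593, -0.1553, 0.0889]
orientation: [-179.9, 0.1, -110.0]
force: [0.5, 1.9, 7.1]
finger_gap: -0.002
gripper_force: 3.3
```

move_arm(series=[{"linear": [0,0,0.0015],"twist": 0},{"linear": [0,0,0.0015],"twist": 0},{"linear": [0,0,0.001],"twist": 0},{"linear": [0,0,0],"twist": 0},{"linear": [0,0,0],"twist": 0}])

```text
time_s: 12.18
tool_pos: [0.593, -0.1554, 0.0854]
orientation: [-179.9, 0.0, -110.0]
force: [-1.2, 2.1, 9.9]
finger_gap: 0.002
gripper_force: 4.6
```

move_arm(series=[{"linear": [0,0,0.0015],"twist": 0},{"linear": [0,0,0.0015],"twist": 0},{"linear": [0,0,0],"twist": 0},{"linear": [0,0,0],"twist": 0}])

```text
time_s: 12.52
tool_pos: [0.5931, -0.1553, 0.0828]
orientation: [-179.8, 0.0, -110.0]
force: [-1.3, 2.9, 11.6]
finger_gap: -0.002
gripper_force: 5.6
```

move_arm(series=[{"linear": [0,0,0.0015],"twist": 0},{"linear": [0,0,0.0015],"twist": 0},{"linear": [0,0,0],"twist": 0},{"linear": [0,0,0],"twist": 0},{"linear": [0,0,0],"twist": 0}])

```text
time_s: 12.93
tool_pos: [0.5931, -0.1554, 0.0802]
orientation: [-179.8, 0.0, -110.0]
force: [-2.0, 3.4, 13.0]
finger_gap: 0.002
gripper_force: 6.6
```

```bash
cat >> h.py <<'E'
def sidecrop(tag):
    g=grab('side',tag); x,y=375,290
    cv2.imwrite(f'pics/c{tag}.png',cv2.resize(g['img'][y-45:y+45,x-60:x+60],(720,540),interpolation=cv2.INTER_CUBIC))
E
python3 -c "
from h import *
sidecrop('d8')"
```

View pics/cd8.png

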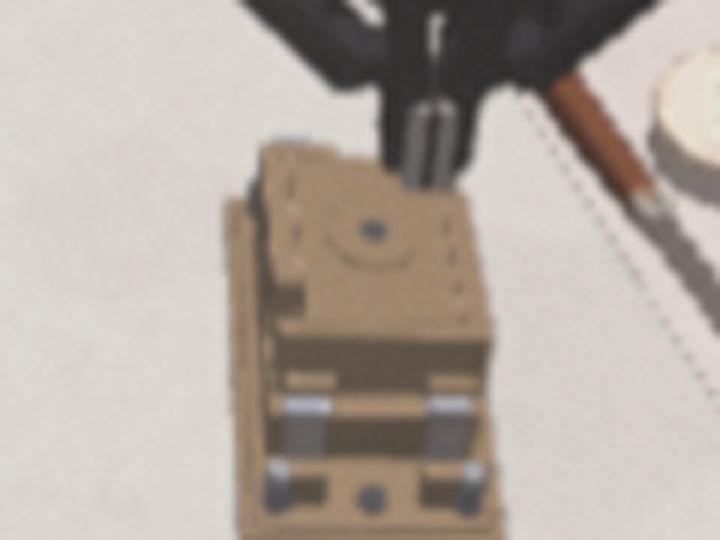

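The side crop shows the cover tilted: the far-left corner, under the fingers at (430,180), is down while the other corners stand up. I'll push a little more to be sure of the click, then go to the next corner.

move_arm(series=[{"linear": [0,0,0.0015],"twist": 0},{"linear": [0,0,0.0015],"twist": 0},{"linear": [0,0,0],"twist": 0},{"linear": [0,0,0],"twist": 0}])

```text
time_s: 13.32
tool_pos: [0.5934, -0.1555, 0.0793]
orientation: [-179.7, 0.0, -110.0]
force: [-6.1, 5.0, 24.4]
finger_gap: -0.0
gripper_force: 11.9
```

move_arm(series=[{"linear": [0,0,0.0015],"twist": 0},{"linear": [0,0,0],"twist": 0},{"linear": [0,0,0],"twist": 0}])

```text
time_s: 13.57
tool_pos: [0.5935, -0.1555, 0.0791]
orientation: [-179.7, 0.0, -109.9]
force: [-10.2, 6.2, 31.2]
finger_gap: 0.0
gripper_force: 15.3
```

move_arm(series=[{"linear": [0,0,-0.015],"twist": 0},{"linear": [0,0,-0.022],"twist": 0},{"linear": [0,0.032,0],"twist": 0},{"linear": [0,0,0],"twist": 0},{"linear": [0,0,0],"twist": 0},{"linear": [0,0,0.01],"twist": 0},{"linear": [0,0,0],"twist": 0}])

```text
time_s: 14.15
tool_pos: [0.5612, -0.1444, 0.0981]
orientation: [179.8, -0.0, -110.1]
force: [-0.1, -0.2, -1.4]
finger_gap: 0.002
gripper_force: 0.0
```

move_arm(series=[{"linear": [0,0,0.002],"twist": 0},{"linear": [0,0,0.002],"twist": 0},{"linear": [0,0,0.002],"twist": 0},{"linear": [0,0,0.002],"twist": 0},{"linear": [0,0,0.002],"twist": 0},{"linear": [0,0,0],"twist": 0}])

```text
time_s: 14.65
tool_pos: [0.5622, -0.1447, 0.0909]
orientation: [-180.0, -0.0, -110.0]
force: [-1.7, 0.4, 4.7]
finger_gap: -0.0
gripper_force: 2.3
```

move_arm(series=[{"linear": [0,0,0.002],"twist": 0},{"linear": [0,0,0.002],"twist": 0},{"linear": [0,0,0.002],"twist": 0},{"linear": [0,0,0],"twist": 0},{"linear": [0,0,0],"twist": 0}])

```text
time_s: 15.07
tool_pos: [0.5623, -0.1447, 0.0858]
orientation: [-179.9, -0.0, -110.0]
force: [-3.4, 0.9, 9.2]
finger_gap: 0.001
gripper_force: 4.4
```

move_arm(series=[{"linear": [0,0,0.0015],"twist": 0},{"linear": [0,0,0.0015],"twist": 0},{"linear": [0,0,0.0015],"twist": 0},{"linear": [0,0,0],"twist": 0},{"linear": [0,0,0],"twist": 0}])

```text
time_s: 15.48
tool_pos: [0.5623, -0.1448, 0.0818]
orientation: [-179.9, -0.0, -110.0]
force: [-4.3, 1.7, 12.3]
finger_gap: 0.004
gripper_force: 6.0
```

move_arm(series=[{"linear": [0,0,0.0015],"twist": 0},{"linear": [0,0,0.0015],"twist": 0},{"linear": [0,0,0],"twist": 0},{"linear": [0,0,0],"twist": 0}])

```text
time_s: 15.82
tool_pos: [0.5624, -0.1448, 0.0796]
orientation: [-179.9, -0.0, -110.0]
force: [-6.3, 3.4, 15.6]
finger_gap: 0.0
gripper_force: 8.1
```

move_arm(series=[{"linear": [0,0,0.0015],"twist": 0},{"linear": [0,0,0],"twist": 0},{"linear": [0,0,0],"twist": 0}])

```text
time_s: 16.07
tool_pos: [0.5624, -0.1448, 0.0794]
orientation: [-179.8, -0.0, -110.0]
force: [-10.0, 4.1, 24.1]
finger_gap: -0.004
gripper_force: 12.1
```

That corner bottomed at the same height (0.0794), so it is home. Now near-right.

move_arm(series=[{"linear": [0,0,-0.015],"twist": 0},{"linear": [0,0,-0.025],"twist": 0},{"linear": [0.029,0,0],"twist": 0},{"linear": [0.029,0,0],"twist": 0},{"linear": [0,0,0],"twist": 0},{"linear": [0,0,0],"twist": 0},{"linear": [0,0,0.008],"twist": 0},{"linear": [0,0,0],"twist": 0}])

```text
time_s: 16.73
tool_pos: [0.5415, -0.1982, 0.1056]
orientation: [179.9, 0.0, -110.0]
force: [-0.0, 1.2, -0.9]
finger_gap: 0.001
gripper_force: 0.0
```

move_arm(series=[{"linear": [0,0,0.002],"twist": 0},{"linear": [0,0,0.002],"twist": 0},{"linear": [0,0,0.002],"twist": 0},{"linear": [0,0,0.002],"twist": 0},{"linear": [0,0,0.002],"twist": 0},{"linear": [0,0,0],"twist": 0}])

```text
time_s: 17.23
tool_pos: [0.5424, -0.1989, 0.0978]
orientation: [-180.0, 0.0, -110.0]
force: [-1.8, 0.6, 3.8]
finger_gap: 0.002
gripper_force: 2.1
```

move_arm(series=[{"linear": [0,0,0.002],"twist": 0},{"linear": [0,0,0.002],"twist": 0},{"linear": [0,0,0.002],"twist": 0},{"linear": [0,0,0],"twist": 0},{"linear": [0,0,0],"twist": 0}])

```text
time_s: 17.65
tool_pos: [0.5425, -0.199, 0.0926]
orientation: [-179.9, 0.0, -110.0]
force: [-2.8, 3.3, 8.6]
finger_gap: -0.003
gripper_force: 4.1
```

move_arm(series=[{"linear": [0,0,0.002],"twist": 0},{"linear": [0,0,0.002],"twist": 0},{"linear": [0,0,0.002],"twist": 0},{"linear": [0,0,0],"twist": 0},{"linear": [0,0,0],"twist": 0}])

```text
time_s: 18.07
tool_pos: [0.5426, -0.1993, 0.0872]
orientation: [-179.9, -0.0, -110.0]
force: [-2.7, 2.9, 10.8]
finger_gap: 0.001
gripper_force: 5.4
```

move_arm(series=[{"linear": [0,0,0.002],"twist": 0},{"linear": [0,0,0.0015],"twist": 0},{"linear": [0,0,0],"twist": 0},{"linear": [0,0,0],"twist": 0}])

```text
time_s: 18.4
tool_pos: [0.5425, -0.1995, 0.0835]
orientation: [-179.9, -0.0, -110.0]
force: [-1.4, 0.9, 8.7]
finger_gap: -0.003
gripper_force: 4.7
```

move_arm(series=[{"linear": [0,0,0.0015],"twist": 0},{"linear": [0,0,0.001],"twist": 0},{"linear": [0,0,0],"twist": 0},{"linear": [0,0,0],"twist": 0}])

```text
time_s: 18.73
tool_pos: [0.5425, -0.1996, 0.0813]
orientation: [-179.9, -0.0, -110.0]
force: [-3.3, 0.7, 10.3]
finger_gap: 0.004
gripper_force: 5.6
```

The force drop shows it clicked. Continue to the bottom.

move_arm(series=[{"linear": [0,0,0.0015],"twist": 0},{"linear": [0,0,0.001],"twist": 0},{"linear": [0,0,0],"twist": 0},{"linear": [0,0,0],"twist": 0}])

```text
time_s: 19.07
tool_pos: [0.5425, -0.1996, 0.079]
orientation: [-179.9, -0.0, -110.0]
force: [-4.8, 1.6, 12.9]
finger_gap: 0.001
gripper_force: 6.5
```

move_arm(series=[{"linear": [0,0,0.0015],"twist": 0},{"linear": [0,0,0],"twist": 0},{"linear": [0,0,0],"twist": 0}])

```text
time_s: 19.32
tool_pos: [0.5425, -0.1996, 0.078]
orientation: [-179.9, -0.0, -110.0]
force: [-5.6, 2.7, 15.9]
finger_gap: 0.001
gripper_force: 7.9
```

move_arm(series=[{"linear": [0,0,-0.015],"twist": 0},{"linear": [0,0,-0.025],"twist": 0},{"linear": [0,-0.032,0],"twist": 0},{"linear": [0,0,0],"twist": 0},{"linear": [0,0,0],"twist": 0},{"linear": [0,0,0.012],"twist": 0},{"linear": [0,0,0],"twist": 0}])

```text
time_s: 19.9
tool_pos: [0.5704, -0.2094, 0.1009]
orientation: [179.7, 0.0, -110.1]
force: [-1.0, -0.3, -0.9]
finger_gap: 0.002
gripper_force: 0.0
```

move_arm(series=[{"linear": [0,0,0.002],"twist": 0},{"linear": [0,0,0.002],"twist": 0},{"linear": [0,0,0.002],"twist": 0},{"linear": [0,0,0.002],"twist": 0},{"linear": [0,0,0.002],"twist": 0},{"linear": [0,0,0],"twist": 0}])

```text
time_s: 20.4
tool_pos: [0.572, -0.2099, 0.0931]
orientation: [180.0, 0.0, -110.0]
force: [-0.9, 0.1, -0.0]
finger_gap: 0.0
gripper_force: 0.0
```

move_arm(series=[{"linear": [0,0,0.002],"twist": 0},{"linear": [0,0,0.002],"twist": 0},{"linear": [0,0,0.002],"twist": 0},{"linear": [0,0,0],"twist": 0},{"linear": [0,0,0],"twist": 0}])

```text
time_s: 20.82
tool_pos: [0.5724, -0.2101, 0.0883]
orientation: [-179.9, -0.0, -110.0]
force: [-1.8, 0.7, 5.6]
finger_gap: -0.003
gripper_force: 2.7
```

move_arm(series=[{"linear": [0,0,0.002],"twist": 0},{"linear": [0,0,0.002],"twist": 0},{"linear": [0,0,0.002],"twist": 0},{"linear": [0,0,0.0015],"twist": 0},{"linear": [0,0,0],"twist": 0},{"linear": [0,0,0],"twist": 0}])

```text
time_s: 21.32
tool_pos: [0.5725, -0.2102, 0.0819]
orientation: [-179.9, -0.0, -110.0]
force: [-4.2, 2.4, 10.7]
finger_gap: -0.004
gripper_force: 5.3
```

move_arm(series=[{"linear": [0,0,0.0015],"twist": 0},{"linear": [0,0,0.0015],"twist": 0},{"linear": [0,0,0],"twist": 0},{"linear": [0,0,0],"twist": 0}])

```text
time_s: 21.65
tool_pos: [0.5725, -0.2102, 0.0792]
orientation: [-179.9, -0.0, -110.0]
force: [-4.6, 2.6, 13.7]
finger_gap: 0.004
gripper_force: 6.4
```

move_arm(series=[{"linear": [0,0,0.0015],"twist": 0},{"linear": [0,0,0],"twist": 0},{"linear": [0,0,0],"twist": 0}])

```text
time_s: 21.9
tool_pos: [0.5725, -0.2102, 0.078]
orientation: [-179.9, -0.0, -110.0]
force: [-5.4, 2.6, 14.4]
finger_gap: 0.0
gripper_force: 7.1
```

move_arm(series=[{"linear": [0,0,0.0015],"twist": 0},{"linear": [0,0,0.0015],"twist": 0},{"linear": [0,0,0],"twist": 0},{"linear": [0,0,0],"twist": 0}])

```text
time_s: 22.23
tool_pos: [0.5726, -0.2103, 0.0779]
orientation: [-179.8, -0.0, -109.9]
force: [-11.6, 7.6, 30.0]
finger_gap: -0.003
gripper_force: 14.9
```

move_arm(series=[{"linear": [0,0,-0.02],"twist": 0},{"linear": [0,0,-0.03],"twist": 0},{"linear": [0,0,-0.04],"twist": 0},{"linear": [-0.03,0,-0.02],"twist": 0},{"linear": [-0.03,0.016,0],"twist": 0},{"linear": [-0.03,0,0],"twist": 0},{"linear": [0,0,0],"twist": 0},{"linear": [0,0,0],"twist": 0},{"linear": [0,0,0],"twist": 0}])

```text
time_s: 22.98
tool_pos: [0.5879, -0.1201, 0.1823]
orientation: [180.0, -0.0, -110.0]
force: [-0.1, -0.9, 0.1]
finger_gap: -0.003
gripper_force: 0.0
```

```bash
python3 -c "
from h import *
togo(.5671,-.1780,-110)
f=grab('wrist','w9'); g=grab('side','d9')
x,y=375,290
c=cv2.resize(g['img'][y-45:y+45,x-45:x+45],(400,400),interpolation=cv2.INTER_CUBIC)
im=topdown(f,(.502,.632),(-.243,-.113),.067,3077)
cv2.imwrite('pics/c9.png',np.hstack([im,c]))"
```

```text
z 0.1823 yaw -110.0 tool dx,dy 0.0616 -0.0003 twist -0.0001 F [-0.1 -0.9  0.1] gap -0.003
```

View pics/c9.png

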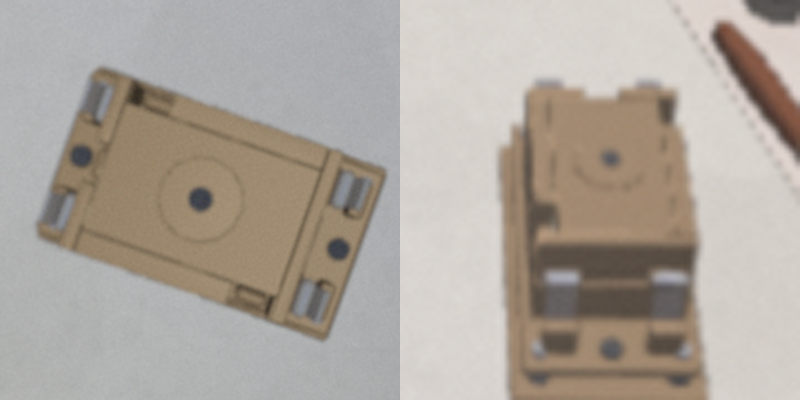

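The picture shows the cover low and level, with the clips over its ends. That is also my 11th picture, one over the limit of 10, so I'll view no more. I'll re-press the left corners as a check; a home corner should make contact near TCP z 0.092 and bottom near 0.078.

move_arm(series=[{"linear": [0.033,-0.016,0],"twist": 0},{"linear": [0,0,0.03],"twist": 0},{"linear": [0,0,0.03],"twist": 0},{"linear": [0,0,0.025],"twist": 0},{"linear": [0,0,0],"twist": 0},{"linear": [0,0,0.002],"twist": 0},{"linear": [0,0,0.002],"twist": 0},{"linear": [0,0,0],"twist": 0},{"linear": [0,0,0],"twist": 0}])

```text
time_s: 23.83
tool_pos: [0.5925, -0.1566, 0.0951]
orientation: [-179.9, 0.0, -110.0]
force: [-0.1, -0.1, 0.2]
finger_gap: -0.003
gripper_force: 0.0
```

move_arm(series=[{"linear": [0,0,0.002],"twist": 0},{"linear": [0,0,0.002],"twist": 0},{"linear": [0,0,0.002],"twist": 0},{"linear": [0,0,0.002],"twist": 0},{"linear": [0,0,0.002],"twist": 0},{"linear": [0,0,0.002],"twist": 0},{"linear": [0,0,0],"twist": 0},{"linear": [0,0,0],"twist": 0}])

```text
time_s: 24.5
tool_pos: [0.5925, -0.1565, 0.0835]
orientation: [-179.8, 0.0, -110.0]
force: [-1.7, 1.6, 10.1]
finger_gap: 0.0
gripper_force: 4.7
```

move_arm(series=[{"linear": [0,0,0.0015],"twist": 0},{"linear": [0,0,0.0015],"twist": 0},{"linear": [0,0,0],"twist": 0},{"linear": [0,0,0],"twist": 0}])

```text
time_s: 24.83
tool_pos: [0.5925, -0.1565, 0.0809]
orientation: [-179.8, 0.0, -110.0]
force: [-3.3, 2.0, 10.9]
finger_gap: 0.002
gripper_force: 5.7
```

move_arm(series=[{"linear": [0,0,0.0015],"twist": 0},{"linear": [0,0,0.0015],"twist": 0},{"linear": [0,0,0.001],"twist": 0},{"linear": [0,0,0],"twist": 0},{"linear": [0,0,0],"twist": 0}])

```text
time_s: 25.25
tool_pos: [0.5926, -0.1565, 0.078]
orientation: [-179.8, 0.0, -110.0]
force: [-6.2, 3.5, 17.1]
finger_gap: -0.003
gripper_force: 8.5
```

move_arm(series=[{"linear": [0,0,-0.02],"twist": 0},{"linear": [0,0,-0.01],"twist": 0},{"linear": [0,0.032,0],"twist": 0},{"linear": [0,0,0],"twist": 0},{"linear": [0,0,0.008],"twist": 0},{"linear": [0,0,0.004],"twist": 0},{"linear": [0,0,0.002],"twist": 0},{"linear": [0,0,0.002],"twist": 0},{"linear": [0,0,0],"twist": 0},{"linear": [0,0,0],"twist": 0}])

```text
time_s: 26.08
tool_pos: [0.5617, -0.1454, 0.0884]
orientation: [179.9, -0.0, -110.0]
force: [-3.7, 2.5, 5.6]
finger_gap: 0.001
gripper_force: 2.7
```

move_arm(series=[{"linear": [0,0,0.002],"twist": 0},{"linear": [0,0,0.002],"twist": 0},{"linear": [0,0,0.002],"twist": 0},{"linear": [0,0,0.002],"twist": 0},{"linear": [0,0,0.001],"twist": 0},{"linear": [0,0,0],"twist": 0},{"linear": [0,0,0],"twist": 0}])

```text
time_s: 26.67
tool_pos: [0.5618, -0.1454, 0.0804]
orientation: [180.0, -0.0, -110.0]
force: [-5.7, 3.2, 11.2]
finger_gap: -0.001
gripper_force: 5.9
```

move_arm(series=[{"linear": [0,0,0.0015],"twist": 0},{"linear": [0,0,0.0015],"twist": 0},{"linear": [0,0,0.0015],"twist": 0},{"linear": [0,0,0],"twist": 0},{"linear": [0,0,0],"twist": 0}])

```text
time_s: 27.08
tool_pos: [0.5618, -0.1454, 0.0779]
orientation: [-180.0, -0.0, -110.0]
force: [-10.9, 5.0, 23.8]
finger_gap: -0.002
gripper_force: 11.9
```

move_arm(series=[{"linear": [0,0,-0.02],"twist": 0},{"linear": [0,0,-0.01],"twist": 0},{"linear": [0.029,0,0],"twist": 0},{"linear": [0.029,0,0],"twist": 0},{"linear": [0,0,0.006],"twist": 0},{"linear": [0,0,0.004],"twist": 0},{"linear": [0,0,0.002],"twist": 0},{"linear": [0,0,0.002],"twist": 0},{"linear": [0,0,0],"twist": 0},{"linear": [0,0,0],"twist": 0}])

```text
time_s: 27.92
tool_pos: [0.542, -0.1998, 0.0912]
orientation: [180.0, -0.0, -110.0]
force: [-2.0, -1.8, 2.5]
finger_gap: -0.002
gripper_force: 1.5
```

move_arm(series=[{"linear": [0,0,0.002],"twist": 0},{"linear": [0,0,0.002],"twist": 0},{"linear": [0,0,0.002],"twist": 0},{"linear": [0,0,0.002],"twist": 0},{"linear": [0,0,0.002],"twist": 0},{"linear": [0,0,0],"twist": 0},{"linear": [0,0,0],"twist": 0}])

```text
time_s: 28.5
tool_pos: [0.542, -0.1998, 0.0824]
orientation: [-179.9, -0.0, -110.0]
force: [-4.9, 0.3, 10.0]
finger_gap: -0.001
gripper_force: 5.1
```

All corners now bottom at the same height (0.078). Finish this press, retreat and hand in.

move_arm(series=[{"linear": [0,0,0.0015],"twist": 0},{"linear": [0,0,0.0015],"twist": 0},{"linear": [0,0,0.0015],"twist": 0},{"linear": [0,0,0.001],"twist": 0},{"linear": [0,0,0],"twist": 0},{"linear": [0,0,0],"twist": 0}])

```text
time_s: 29.0
tool_pos: [0.5421, -0.1998, 0.078]
orientation: [-179.9, -0.0, -110.0]
force: [-6.2, 1.5, 17.2]
finger_gap: -0.001
gripper_force: 8.2
```

move_arm(series=[{"linear": [0,0,-0.02],"twist": 0},{"linear": [0,0,-0.03],"twist": 0},{"linear": [0,0,-0.04],"twist": 0},{"linear": [-0.03,0,-0.02],"twist": 0},{"linear": [-0.03,-0.016,0],"twist": 0},{"linear": [-0.03,0,0],"twist": 0},{"linear": [0,0,0],"twist": 0},{"linear": [0,0,0],"twist": 0},{"linear": [0,0,0],"twist": 0},{"linear": [0,0,0],"twist": 0}])

```text
time_s: 29.83
tool_pos: [0.5874, -0.1212, 0.1854]
orientation: [180.0, 0.0, -110.0]
force: [-0.4, -0.3, -0.4]
finger_gap: 0.002
gripper_force: 0.0
```

```bash
python3 -c "
from h import *
s=r.read_state(); print(s['force'],s['time_s'])
print(r.close_job())"
```

```text
[-0.3766549  -0.2619518  -0.42018501] 29.8333
the job is handed in; nothing more can be done
None
```

Handed in at 29.8 s, verdict not returned: cover P is on the flask's keys, all four corners bottomed at the same height with readings up to about 34 N, and I viewed 11 pictures, one over the limit of 10.

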